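Set a work-light leg to its length ring and squeeze the cam lever shut

TASK

Shorten the work-light stand's sliding leg against its spring, pushing on its wide cross flange, until the flange's outer face is level with the clip ring on the inner tube (within 5 mm). With the leg held there and the cam lever still open, pinch the lever shut against the leg, one finger on the lever and one on the steel cheek opposite, and finish still holding the pinch with the leg at the ring: do not let go at the end. Leave the other things on the counter where they are.

Things in the scene. Friction and masses are not known exactly. Their poses are not given: they have to be found in the camera images.
- stand: Fixed bench stand: plywood board 370 x 100 x 18 mm, from 40 mm behind to 330 mm ahead of the origin; on it a wooden saddle block (60 x 80 mm, top 96 mm above the counter) that holds a level aluminium inner tube, 20 mm diameter, axis 65 mm above the counter. Origin on the counter under the saddle's centre; x runs along the tube away from the saddle, z up, y left of x.
- ring: The length mark: a thin dark clip ring, 34 mm diameter, 4 mm thick, round the inner tube between saddle and leg, with an upright tab reaching 42 mm above the tube axis. Origin at the ring's centre on the tube axis; axes as the stand's. It differs in place along the tube from start to start; it is only a mark, does not move and does not stop the leg.
- leg_face (a point): Point on the tube axis in the leg's outer face (towards saddle and ring); axes as the stand's. The sliding leg is a sleeve over the inner tube, moving along stand x only. From this face along +x: black cross flange 10 mm thick, 110 mm wide (55 mm to +y and to -y), 36 mm high; then a clamp housing to 75 mm; then a 28 mm round sleeve to a rubber foot ending at 172 mm.
- leg_clamp (a point): Centre of the clamp housing on the tube axis, 42 mm along +x from leg_face. Housing 34 mm high, 24 mm wide, steel cheek on its -y side, cam lever on its +y side; with the lever shut 33 mm over both, centred on the axis within 1 mm. An open gripper fits astride it from above, one finger outside the lever, one outside the cheek, and can push the flange towards the saddle from behind.
- leg (a joint): Slide of the leg, m: 0 fully out (face 155 mm from the stand origin, where the spring rests it at the start), growing as the leg is pushed towards the saddle, to 0.11. The spring pushes it back out with 3 N at 0, rising to 6.3 N at 0.11; it springs out when let go. The shut lever does not carry it.
- cam (a joint): Angle of the cam lever, rad: 0 shut (flat along the housing), growing as it stands out, 0.2 to 0.3 at the start, at most 0.5. Upright pivot 69 mm from the leg's face along +x, 14.5 mm to +y. About 3 N at the tip moves it and it stays where it is left.
- lever_tip (a point): Free end of the cam lever, at the height of the tube axis, mid-thickness. It is the end nearest the flange, 16 mm from the leg's face when shut; open, it stands out to +y (11 to 16 mm further than when shut).
- lever: The steel cam lever itself: a flat bar 53 mm long, 5 mm thick, 30 mm high. Origin at its pivot; it runs along its own -x to its tip.
- cheek: Flat steel cheek pad (gives up to 1 mm when pressed) on the leg's -y side, opposite the lever: 60 mm long, 4 mm thick, 30 mm high. Origin at its centre, 42 mm from the leg's face along +x and 14 mm to -y.
- jar: Bystander: clear glass jar of rusty lag screws, 68 mm diameter, 111 mm high. Origin under its centre.
- tray: Bystander: grey plastic tray 200 x 150 x 40 mm. Origin under its centre.
- wrench: Bystander: chrome wrench 190 mm long, lying flat. Origin under its middle.
- nipple: Bystander: bronze pipe nipple standing on end, 33 mm diameter, 70 mm high. Origin under its centre.
- socket: Bystander: steel wrench socket standing on end, 28 mm diameter, 38 mm high. Origin under its centre.
- can: Bystander: can 66 mm diameter, 110 mm high. Origin under its centre.
- offcut: Bystander: wood offcut 120 x 50 x 40 mm. Origin under its centre.

How it is judged:
On the way, in this order (a step that is already met when the one before it is completed fails the run):
1. the leg is held at the ring with the cam lever still open (x of leg_face in the frame of ring between -0.005 and 0.005 m and value of joint cam above 0.12 rad), for 0.2 s.
2. the cam lever is pinched shut with the leg at the ring (x of leg_face in the frame of ring between -0.005 and 0.005 m and value of joint cam below 0.05 rad), for 0.2 s.
At the end, for the whole second after the job is handed in: The flange's outer face is within 5 mm of the ring's centre plane and still, the lever is within 0.05 rad of shut, the fingers press on both lever and cheek with more than 3 N, and every bystander is within 30 mm of where it began (all of step 2 and contact force between the fingers and lever above 3 N and contact force between the fingers and cheek above 3 N and velocity of joint leg between -0.01 and 0.01 m/s and distance of each of jar, tray, wrench, nipple, socket, can, offcut from where it was at the start of the episode below 0.03 m); the arm keeps its last pose, push and grip.
It fails at once if the lever is shut while the leg is more than 12 mm from the ring (value of joint cam below 0.06 rad and (x of leg_face in the frame of ring above 0.012 m or x of leg_face in the frame of ring below -0.012 m)).
It fails at once if a bystander is moved more than 30 mm (distance of any of jar, tray, wrench, nipple, socket, can, offcut from where it was at the start of the episode above 0.03 m).
It also fails if it takes over 32 s, if anything falls off the work surface, if the arm or the gripper's body presses on something with over 40 N, if the wrist force passes 120 N, or if a joint passes its speed limit or range.

ROBOT

A 6-joint arm with a two-finger parallel gripper is mounted at the origin on the work surface. World frame = base frame: x ahead of the robot, y to its left, z up, the work surface at z = 0. Lengths are in m, angles in rad, forces in N, time in s.
With the tool pointing down it reaches from about 0.375 to 0.975 m from the base axis. Payload 3.8 kg.
Tool frame: the origin (TCP) lies midway between the tips of the shut fingers; the grasp point (between the pads) lies 19 mm behind it; z points along the fingers, y is the line along which they close (so a half turn about z gives the same grasp; the last joint's range is limited). The gripper opens to 85 mm and grips with 20 to 120 N. Pads are 22 mm wide; open, the fingers measure 114 mm over their backs; the gripper's body (76 mm by 85 mm) begins 54 mm behind the grasp point. The pads swing forward as they close: fully open they stand 13 mm farther back than shut.
Start: joints at [1.123, 0.264, 1.604, -0, 1.274, -0.037], TCP at [0.27, 0.619, 0.231] pointing down, gripper open.
Joint ranges: [-2.63, 2.63], [-0.94, 2.18], [0.31, 2.57], [-1.31, 4.45], [0, 2.66], [-2.55, 2.55]. Speed limits (rad/s): [2.57, 2.57, 3.14, 3.14, 3.14, 3.14].

INTERFACE

Orientations are given as a rotation vector (axis times angle).
In Python, from workcell import read_state, vision, ticket gives the robot as it stands. The module is installed in compiled form; this text tells all that it offers.
- The arm moves only by the tool jog_arm, never from a script. Its arguments are lists of equal length, an entry for each row: "turn": the turn, a rotation vector about the tool's x, y, z in rad, a list of three; "delta_pos": the shift along the tool's x, y, z in m, a list of three; "gripper": the finger opening in m, from 0 to 0.0854. In form: {"turn": [[rx, ry, rz], ...], "delta_pos": [[dx, dy, dz], ...], "gripper": [gripper, ...]}. A call has 1 to 20 rows; each row shifts and turns the commanded pose from where the row before left it, along the tool's axes as they then stand; what a row does not reach is not made up. A row lasts 1/12 s, in which the tool goes at most 41.7 mm and 7.16 degrees, less where a joint would pass 70% of its speed; a pose out of reach is approached as far as the arm can. A call with a gripper value outside its range is refused whole. The fingers move at their own pace and stop on an object; "grip_force" is the grip in N (left out, the last holds). Time passes only in rows, so rows that do not move let the fingers close. It gives the time, the measured TCP pose, the force, the opening and the grip force at its end, in the units of the state.
- read_state(): the state, without advancing time (a new reading comes with each control period).
- vision.read_camera(name): name is "side" or "top" or "wrist"; returns the picture (400x640x3 uint8, red, green, blue); there is no depth.
- vision.calibration(name): a dict with "vfov" (degrees; the focal length in pixels is half the picture's height over the tangent of half this angle, whatever the lens; pixels are square), "cx", "cy" (the principal point, pixels), "R" (3x3) and "t" (3): a world point X has camera coordinates R X + t; the wrist camera has in their place "mount" (4x4, takes a point from camera to tool coordinates, whose origin is the TCP and whose axes are the flange's). Camera axes: x right, y down, z forward; pixel columns grow to the right and rows downward; lengths in m; the calibration is good to about 2 mm. The wrist camera is an equidistant fisheye: a pixel r from the principal point sees the ray r / f radians off the axis. A picture is of the moment at which its call begins: read the wrist's pose just before it. calibration takes no time and is no camera call.
- ticket.finish_job(): hands the job in; it is judged then, once.
The state is a dict: "time": time; "q": joint angles; "joint_vel": joint speeds; "joint_torque": joint torques, N m; "tool_pos": TCP position; "tcp_rot": TCP orientation; "wrist_force": force on the tool from outside, world axes, zero at the start; "torque": the same for the moment, N m; "width": opening from 0.0 (shut) to 1.0 (fully open); "grip_force": force on a finger pad.
Only numpy, scipy, OpenCV 4.12 (cv2) and the standard library are available. Lean on these libraries where they do the work, as an engineer would, in place of code of your own. Each camera call takes 0.05 s, during which the arm holds its last target. There are 200 camera calls.

## Working session

There is one attempt and no reset: what is moved stays moved. The work goes in short steps, Python scripts to look and compute and a tool call to move; the robot and the scene stay as the last step left them, time stands still between calls to the robot, and variables do not carry over. Pictures are saved under pics/ and viewed, at most 10 in all, crops included, and the job is handed in when it is done.

Besides the shell and the picture viewer there is one more tool, called as name(argument=value, ...) on one line, values as JSON. jog_arm: Moves the arm, as the interface text tells. Its arguments: {"type":"object","properties":{"turn":{"type":"array","items":{"type":"array","items":{"type":"number"}}},"delta_pos":{"type":"array","items":{"type":"array","items":{"type":"number"}}},"gripper":{"type":"array","items":{"type":"number"}},"grip_force":{"type":"number"}},"required":["turn","delta_pos","gripper"]}

```bash
mkdir -p pics
python3 - <<'E'
from workcell import read_state, vision
import cv2,numpy as np
s=read_state();print({k:np.round(v,3).tolist() for k,v in s.items()})
for n in("top","side"):
    c=vision.calibration(n);print(n,c)
    cv2.imwrite(f"pics/{n}0.png",vision.read_camera(n)[:,:,::-1])
print(vision.calibration("wrist"))
E
```

```text
{'time': 0.0, 'q': [1.123, 0.265, 1.605, -0.0, 1.274, -0.037], 'joint_vel': [0.001, 0.002, 0.001, 0.0, -0.002, 0.001], 'joint_torque': [0.001, -51.509, -36.733, 0.0, 0.013, -0.0], 'tool_pos': [0.269, 0.618, 0.23], 'tcp_rot': [-0.641, -3.075, 0.003], 'wrist_force': [-0.732, -0.752, 0.401], 'torque': [0.024, 0.066, -0.004], 'grip_force': 0.0, 'width': 1.001}
top {'vfov': 53.84623640025387, 'cx': 317.264986564463, 'cy': 206.00971488360062, 'R': array([[ 0.01680131, -0.99983834, -0.00640363],
       [-0.99486866, -0.01607804, -0.09988912],
       [ 0.09977001,  0.00804904, -0.99497797]]), 't': array([-0.02171254,  0.5895595 ,  1.30620066])}
side {'vfov': 45.86368415624015, 'cx': 323.3765302063506, 'cy': 204.12064288115505, 'R': array([[ 0.74033541, -0.67211075, -0.01306176],
       [-0.51031133, -0.54925176, -0.66174379],
       [ 0.43759093,  0.49657793, -0.74961626]]), 't': array([-0.42546546,  0.31778781,  1.11463349])}
{'vfov': 65.70646984690485, 'cx': 319.74935087977735, 'cy': 196.81581415903275, 'mount': array([[-1.02703120e-03, -9.63713613e-01, -2.66936353e-01,
         6.85826147e-02],
       [ 9.99999020e-01, -1.24367175e-03,  6.42524717e-04,
        -6.60263095e-04],
       [-9.51191019e-04, -2.66935432e-01,  9.63713946e-01,
        -1.42358358e-01],
       [ 0.00000000e+00,  0.00000000e+00,  0.00000000e+00,
         1.00000000e+00]])}
```

View pics/top0.png

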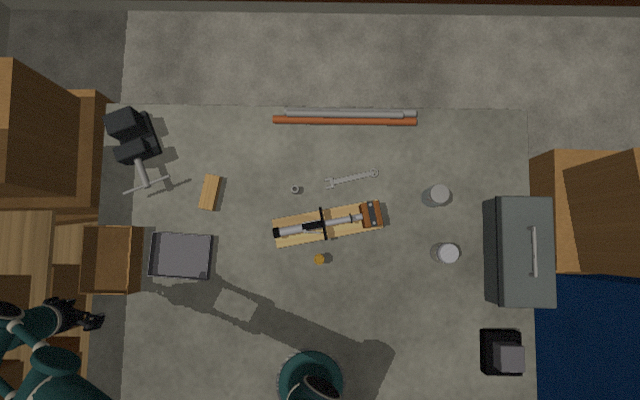

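View pics/side0.png

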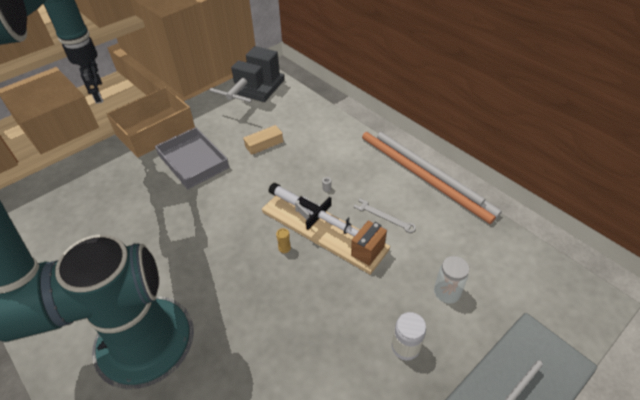

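The top view shows the stand with its saddle at about (370,215), flange at (323,223) and foot at (278,232). The nipple is at (320,258) and the socket at (295,189), both close to the stand. I'll zoom in on these.

```bash
cat > h.py <<'E'
import numpy as np,cv2
from scipy.spatial.transform import Rotation as Ro
from workcell import read_state, vision
def ray(n,u,v,s=None):
    c=vision.calibration(n);f=200/np.tan(np.radians(c["vfov"])/2)
    x,y=(u-c["cx"])/f,(v-c["cy"])/f
    if n=="wrist":
        r=np.hypot(x,y);k=np.sinc(r/np.pi);d=np.array([x*k,y*k,np.cos(r)])
        M=c["mount"];R=Ro.from_rotvec(s["tcp_rot"]).as_matrix()
        return R@M[:3,3]+s["tool_pos"],R@M[:3,:3]@d
    return -c["R"].T@c["t"],c["R"].T@np.array([x,y,1])
def onz(n,u,v,z,s=None):
    o,d=ray(n,u,v,s);return o+d*(z-o[2])/d[2]
def proj(n,X,s=None):
    c=vision.calibration(n);f=200/np.tan(np.radians(c["vfov"])/2)
    if n=="wrist":
        M=c["mount"];R=Ro.from_rotvec(s["tcp_rot"]).as_matrix()
        p=M[:3,:3].T@(R.T@(np.array(X)-s["tool_pos"])-M[:3,3])
        h=np.hypot(p[0],p[1]);th=np.arctan2(h,p[2]);return np.array([c["cx"],c["cy"]])+f*th*p[:2]/h
    p=c["R"]@np.array(X)+c["t"];return np.array([c["cx"],c["cy"]])+f*p[:2]/p[2]
E
python3 - <<'E'
from h import *
t=cv2.imread("pics/top0.png")[185:275,260:400]
s=cv2.imread("pics/side0.png")[170:280,255:395]
cv2.imwrite("pics/z0.png",cv2.resize(t,None,fx=5.5,fy=5.5,interpolation=cv2.INTER_CUBIC))
for u,v,z in((278,232,.065),(323,223,.065),(370,215,.096),(320,258,.07),(295,189,.038)):print(onz("top",u,v,z).round(3))
E
```

```text
[0.498 0.115 0.065]
[ 0.53  -0.032  0.065]
[ 0.557 -0.182  0.096]
[ 0.416 -0.024  0.07 ]
[0.646 0.064 0.038]
```

View pics/z0.png

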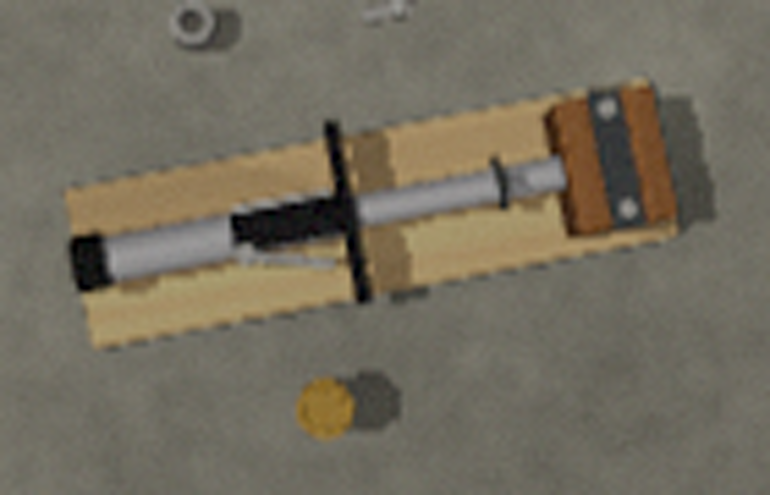

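Run:
```python
from h import *
def z(a,b,h): return onz("top",260+a/5.5,185+b/5.5,h)
P={k:z(*v) for k,v in dict(foot=(74,263,.065),fl=(345,212,.083),fa=(330,124,.075),fb=(363,298,.075),ring=(502,183,.065),tube=(540,174,.065),sad=(612,158,.096),b1=(68,188,.018),b2=(95,347,.018)).items()}
for k,v in P.items():print(k,v.round(4))
d=P["foot"]-P["tube"];yaw=np.arctan2(d[1],d[0]);print(np.degrees(yaw))
s=read_state();R=Ro.from_rotvec(s["tcp_rot"]).as_matrix();print(R.round(3), s["tool_pos"])
dy=np.degrees(yaw)-np.degrees(np.arctan2(R[1,0],R[0,0]));print("turn world z",dy)
x=np.array([np.cos(yaw),np.sin(yaw),0]);Rt=np.c_[x,np.cross([0,0,-1],x),[0,0,-1]]
face=P["ring"]+x*np.dot(P["fl"]-P["ring"],x); tgt=face+x*.042;tgt[2]=.23
print(face,tgt,"tool delta",Rt.T@(tgt-s["tool_pos"]))
```

```text
foot [0.4956 0.1299 0.065 ]
fl [ 0.5277 -0.0311  0.083 ]
fa [ 0.5804 -0.0214  0.075 ]
fb [ 0.4775 -0.0425  0.075 ]
ring [ 0.5476 -0.1248  0.065 ]
tube [ 0.5533 -0.1475  0.065 ]
sad [ 0.5611 -0.1864  0.096 ]
b1 [0.5434 0.1405 0.018 ]
b2 [0.4456 0.1211 0.018 ]
101.75958617307535
[[-0.917  0.399 -0.001]
 [ 0.399  0.917 -0.002]
 [ 0.    -0.002 -1.   ]] [0.26928958 0.61824304 0.23009739]
turn world z -54.70227257470799
[ 0.52803086 -0.0310044   0.065     ] [0.51947103 0.01011408 0.23      ] tool delta [-6.46353540e-01  1.20990422e-01  9.73928122e-05]
```

jog_arm(turn=[[0,0,0.119375],[0,0,0.119375],[0,0,0.119375],[0,0,0.119375],[0,0,0.119375],[0,0,0.119375],[0,0,0.119375],[0,0,0.119375]], delta_pos=[[0,0,0],[0,0,0],[0,0,0],[0,0,0],[0,0,0],[0,0,0],[0,0,0],[0,0,0]], gripper=[0.0854,0.0854,0.0854,0.0854,0.0854,0.0854,0.0854,0.0854])

```text
time: 0.77
tool_pos: [0.2694, 0.6184, 0.2305]
tcp_rot: [1.99, 2.431, -0.002]
wrist_force: [0.1, -0.5, 0.1]
width: 1.003
grip_force: 0.0
```

jog_arm(turn=[[0,0,0],[0,0,0],[0,0,0],[0,0,0],[0,0,0],[0,0,0],[0,0,0],[0,0,0],[0,0,0],[0,0,0],[0,0,0],[0,0,0],[0,0,0],[0,0,0],[0,0,0],[0,0,0],[0,0,0],[0,0,0],[0,0,0],[0,0,0]], delta_pos=[[-0.036,0.0067,0],[-0.036,0.0067,0],[-0.036,0.0067,0],[-0.036,0.0067,0],[-0.036,0.0067,0],[-0.036,0.0067,0],[-0.036,0.0067,0],[-0.036,0.0067,0],[-0.036,0.0067,0],[-0.036,0.0067,0],[-0.036,0.0067,0],[-0.036,0.0067,0],[-0.036,0.0067,0],[-0.036,0.0067,0],[-0.036,0.0067,0],[-0.036,0.0067,0],[-0.036,0.0067,0],[-0.036,0.0067,0],[0,0,0],[0,0,0]], gripper=[0.0854,0.0854,0.0854,0.0854,0.0854,0.0854,0.0854,0.0854,0.0854,0.0854,0.0854,0.0854,0.0854,0.0854,0.0854,0.0854,0.0854,0.0854,0.0854,0.0854])

```text
time: 2.43
tool_pos: [0.5196, 0.0072, 0.2307]
tcp_rot: [-1.987, -2.432, 0.001]
wrist_force: [-0.6, 0.6, -0.2]
width: 1.001
grip_force: 0.0
```

Run:
```python
from h import *
import json
s=read_state();im=vision.read_camera("wrist")
print(s["time"],s["tool_pos"],s["tcp_rot"])
json.dump({k:np.array(s[k]).tolist() for k in("tool_pos","tcp_rot")},open("s1.json","w"))
cv2.imwrite("pics/w1.png",im[:,:,::-1])
```

```text
2.4333 [0.51961091 0.00720861 0.23070857] [-1.98663877e+00 -2.43239762e+00  9.73993871e-04]
```

View pics/w1.png

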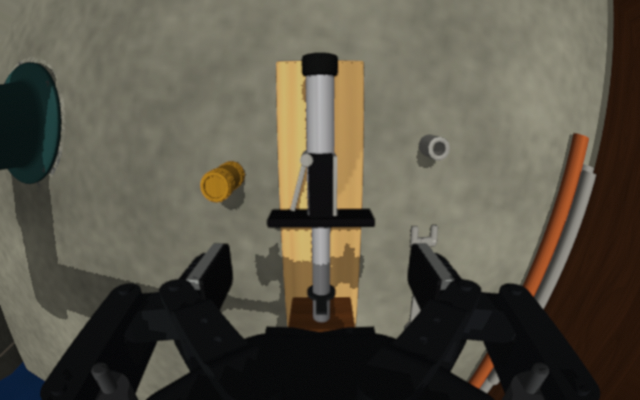

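The wrist view shows the flange from (268,218) to (374,218), the open lever from (306,158) to (293,210), and the ring near (321,300). I'll enlarge that area.

Run:
```python
from h import *
import json
s=json.load(open("s1.json"))
im=cv2.imread("pics/w1.png")
cv2.imwrite("pics/w1z.png",cv2.resize(im[200:330,250:390],None,fx=4.5,fy=4.5,interpolation=cv2.INTER_CUBIC))
print("tcp px",proj("wrist",s["tool_pos"],s))
g=im.max(2);print(g[285:330:1,321].tolist());print(g[200:235,275].tolist(),g[200:235,365].tolist())
print(g[218,255:385].tolist())
```

```text
tcp px [321.83102885 250.78878116]
[104, 104, 104, 104, 104, 105, 105, 104, 103, 88, 55, 28, 19, 17, 18, 18, 18, 18, 17, 18, 17, 17, 17, 18, 17, 18, 21, 26, 39, 62, 88, 101, 104, 104, 104, 100, 88, 68, 50, 47, 46, 48, 49, 55, 65]
[117, 117, 117, 117, 117, 117, 116, 111, 91, 58, 26, 9, 7, 8, 8, 8, 7, 6, 9, 12, 14, 14, 15, 15, 13, 15, 20, 41, 66, 92, 112, 120, 120, 120, 119] [128, 128, 128, 129, 128, 129, 127, 115, 79, 38, 13, 7, 7, 8, 8, 8, 7, 8, 9, 13, 15, 16, 16, 15, 13, 18, 46, 90, 118, 125, 125, 125, 127, 126, 127]
[113, 114, 115, 116, 116, 117, 117, 118, 118, 118, 116, 104, 76, 42, 17, 8, 9, 8, 8, 10, 9, 7, 8, 9, 8, 8, 9, 8, 6, 10, 9, 7, 10, 9, 9, 8, 10, 8, 11, 10, 8, 10, 9, 8, 9, 9, 9, 8, 8, 9, 8, 9, 7, 8, 8, 8, 10, 10, 10, 11, 10, 12, 10, 9, 9, 9, 11, 9, 9, 8, 7, 9, 9, 9, 10, 8, 9, 9, 9, 7, 8, 10, 8, 8, 8, 10, 9, 8, 9, 10, 9, 9, 9, 10, 9, 8, 10, 9, 10, 10, 10, 10, 10, 11, 10, 9, 10, 10, 9, 8, 9, 10, 11, 10, 10, 10, 10, 15, 38, 72, 107, 126, 132, 133, 132, 132, 131, 131, 130, 129]
```

View pics/w1z.png

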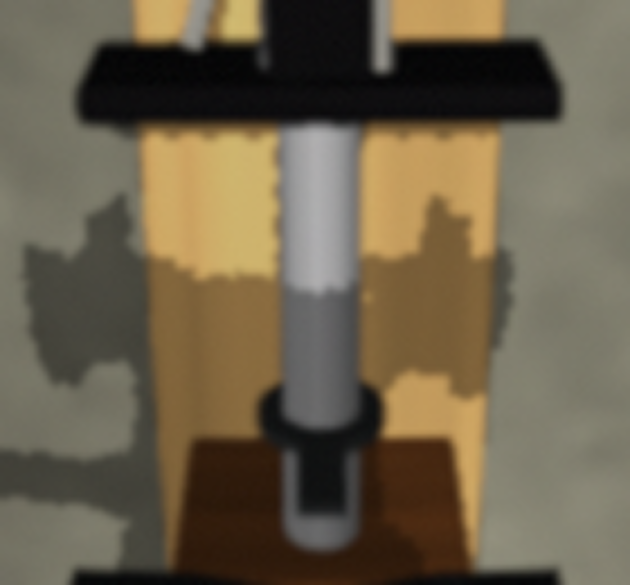

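Run:
```python
from h import *
import json
s=json.load(open("s1.json"))
R=Ro.from_rotvec(s["tcp_rot"]).as_matrix();T=np.array(s["tool_pos"])
def p(n,u,v,z):
    X=onz("wrist",u,v,z,s);print(n,X.round(4),"tool",(R.T@(X-T)).round(4));return X
fl=p("fl outer L",268.5,226.8,.083);fr=p("fl outer R",373.5,226.2,.083)
p("fl back L",271,218.3,.083);p("fl back R",371,218.3,.083)
p("foot top",320,54,.08)
p("ring L",307.8,291.5,.065);p("ring R",334.9,291.5,.065)
p("tab far",321.5,314,.107)
p("tube@235",321.3,235,.065);p("tube@285",321.5,285,.065)
p("lever tip",293.5,210,.08);p("pivot",306,159,.08)
p("tab side top",300/4.5+250,314,.107);p("..",348/4.5+250,314,.107)
d=fr-fl;print(np.linalg.norm(d),np.degrees(np.arctan2(d[1],d[0]))+90)
# cross check from top cam
def z(a,b,h):return onz("top",260+a/5.5,185+b/5.5,h)
for q in((352,212,.083),(502,183,.065)):print((R.T@(z(*q)-T)).round(4))
```

```text
fl outer L [ 0.4762 -0.0464  0.083 ] tool [-0.044  -0.0531  0.1478]
fl outer R [ 0.5802 -0.0247  0.083 ] tool [-0.0434  0.0531  0.1476]
fl back L [ 0.4774 -0.0369  0.083 ] tool [-0.0348 -0.05    0.1478]
fl back R [ 0.5755 -0.0169  0.083 ] tool [-0.0349  0.0501  0.1476]
foot top [0.4938 0.129  0.08  ] tool [ 0.1245 -0.0008  0.1508]
ring L [ 0.5309 -0.1254  0.065 ] tool [-0.1323 -0.0153  0.1657]
ring R [ 0.5619 -0.1191  0.065 ] tool [-0.1323  0.0164  0.1656]
tab far [ 0.5467 -0.1238  0.107 ] tool [-0.1338  0.0006  0.1237]
tube@235 [ 0.5318 -0.0515  0.065 ] tool [-0.0601  0.0004  0.1657]
tube@285 [ 0.5447 -0.1133  0.065 ] tool [-0.1231  0.0007  0.1657]
lever tip [ 0.498  -0.0247  0.08  ] tool [-0.027  -0.0274  0.1507]
pivot [0.5006 0.028  0.08  ] tool [ 0.0241 -0.0143  0.1507]
tab side top [ 0.5418 -0.1248  0.107 ] tool [-0.1338 -0.0045  0.1237]
.. [ 0.5528 -0.1226  0.107 ] tool [-0.1338  0.0067  0.1236]
0.106201727153199 101.83738230267116
[-0.0432 -0.0004  0.1477]
[-0.135   0.0012  0.1657]
```

jog_arm(turn=[[0,0,0],[0,0,0],[0,0,0],[0,0,0],[0,0,0],[0,0,0],[0,0,0],[0,0,0],[0,0,0],[0,0,0]], delta_pos=[[0,0,0.025],[0,0,0.03],[0,0,0.03],[0,0,0.03],[0,0,0.03],[0,0,0.02],[0,0,0.01],[0,0,0.01],[0,0,0],[0,0,0]], gripper=[0.08,0.08,0.08,0.08,0.08,0.08,0.08,0.08,0.08,0.08], grip_force=20)

```text
time: 3.32
tool_pos: [0.5199, 0.0095, 0.0468]
tcp_rot: [1.981, 2.438, 0.001]
wrist_force: [-0.7, -0.7, 1.0]
width: 0.936
grip_force: 0.0
```

Run:
```python
from h import *
s=read_state();im=vision.read_camera("wrist")
print(s["time"],s["tool_pos"],s["wrist_force"],s["width"])
cv2.imwrite("pics/w2.png",im[:,:,::-1])
```

```text
3.3167 [0.51991647 0.00952601 0.04680916] [-0.72660196 -0.74423976  1.01620537] 0.9356794624141411
```

View pics/w2.png

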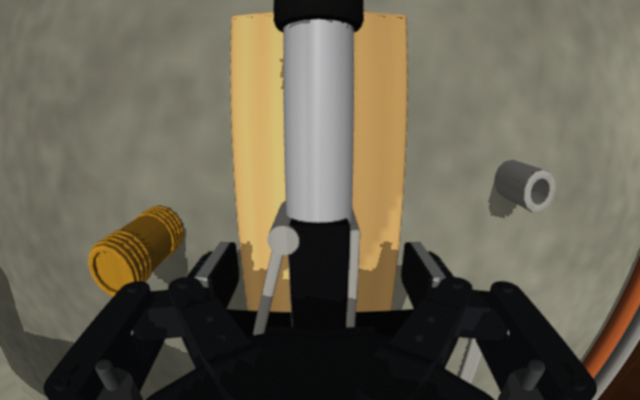

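The wrist view shows the fingers astride the housing, with the open lever (285,240)→(260,330) inside the left finger. I'll push now.

jog_arm(turn=[[0,0,0],[0,0,0],[0,0,0],[0,0,0],[0,0,0],[0,0,0],[0,0,0],[0,0,0],[0,0,0],[0,0,0],[0,0,0],[0,0,0],[0,0,0],[0,0,0],[0,0,0],[0,0,0],[0,0,0],[0,0,0],[0,0,0],[0,0,0]], delta_pos=[[-0.008,0,0],[-0.008,0,0],[-0.004,0,0],[-0.003,0,0],[-0.003,0,0],[-0.006,0,0],[-0.008,0,0],[-0.008,0,0],[-0.008,0,0],[-0.008,0,0],[-0.008,0,0],[-0.008,0,0],[-0.008,0,0],[-0.008,0,0],[-0.006,0,0],[-0.004,0,0],[-0.002,0,0],[0,0,0],[0,0,0],[0,0,0]], gripper=[0.08,0.08,0.08,0.08,0.08,0.08,0.08,0.08,0.08,0.08,0.08,0.08,0.08,0.08,0.08,0.08,0.08,0.08,0.08,0.08])

```text
time: 5.03
tool_pos: [0.5421, -0.097, 0.0466]
tcp_rot: [1.982, 2.437, 0.002]
wrist_force: [-0.6, 4.1, 2.9]
width: 0.934
grip_force: 2.5
```

Run:
```python
from h import *
s=read_state();im=vision.read_camera("wrist")
print(s["time"],s["tool_pos"],s["wrist_force"],s["width"])
t=vision.read_camera("top")[:,:,::-1];sd=vision.read_camera("side")[:,:,::-1]
cv2.imwrite("pics/w3.png",im[:,:,::-1]);cv2.imwrite("pics/t3.png",t);cv2.imwrite("pics/s3.png",sd)
z=lambda a:cv2.resize(a,(400,300),interpolation=cv2.INTER_CUBIC)
cv2.imwrite("pics/c3.png",np.vstack([np.hstack([z(t[190:265,290:390]),z(sd[180:270,290:410])]),cv2.copyMakeBorder(z(im[:,:,::-1]),0,0,0,400,0)]))
```

```text
5.0333 [ 0.54211377 -0.09696223  0.0465923 ] [-0.62314878  4.117303    2.90886716] 0.9342191732840095
```

View pics/c3.png

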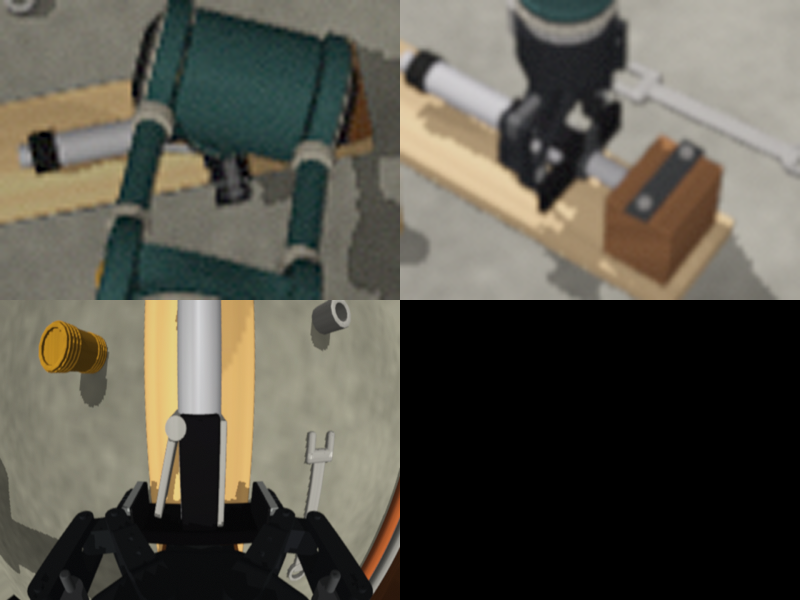

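Run:
```python
from h import *
import json
s1=json.load(open("s1.json"));s3=read_state()
a=np.radians(101.8);x=np.array([np.cos(a),np.sin(a),0])
ring=np.array([.5463,-.1225,0])  # replaced by tool-frame est below
R=Ro.from_rotvec(s1["tcp_rot"]).as_matrix();T=np.array(s1["tool_pos"])
ring=T+R@[-.1325,.0006,.165];face0=T+R@[-.044,.0003,.165]
print("ring,face0",x@ring,x@face0,"tcp now",x@s3["tool_pos"])
w1=cv2.imread("pics/w1.png").max(2).astype(int);w3=cv2.imread("pics/w3.png").max(2).astype(int)
print(w1[140:165,322].tolist());print(w3[150:185,322].tolist())
def edge(im,u,lo,hi):
    c=im[lo:hi,u-2:u+3].mean(1);m=(c.max()+c.min())/2
    i=np.where(np.diff(np.sign(c-m)))[0][0];return lo+i+(c[i]-m)/(c[i]-c[i+1])
for n,im,s,lo,hi in(("w1",w1,s1,135,175),("w3",w3,s3,140,190)):
    v=edge(im,322,lo,hi);print(n,v,x@onz("wrist",322,v,.082,s),x@onz("wrist",322,v,.079,s))
t0=cv2.imread("pics/top0.png").max(2).astype(int);t3=cv2.imread("pics/t3.png").max(2).astype(int)
# profile along axis in top view
for im in(t0,t3):
    pr=[]
    for d in np.arange(.0,.20,.002):
        P=ring+x*d;P[2]=.08;u,v=proj("top",P);pr.append(int(cv2.getRectSubPix(im.astype(np.float32),(1,3),(u,v)).mean()))
    print(pr)
```

```text
ring,face0 -0.2316388908034448 -0.14313848788676872 tcp now -0.20573602840566463
[171, 171, 171, 171, 171, 171, 171, 171, 171, 172, 170, 165, 145, 100, 50, 18, 14, 16, 16, 15, 16, 15, 16, 16, 16]
[193, 170, 121, 59, 20, 16, 18, 19, 18, 18, 16, 17, 18, 20, 22, 21, 19, 20, 21, 19, 20, 20, 21, 19, 21, 20, 21, 19, 20, 20, 20, 21, 20, 20, 20]
w1 153.13813229571986 -0.06914652704428972 -0.06953482635990371
w3 152.23300970873785 -0.15153235725463549 -0.151912036223128
[45, 84, 117, 139, 145, 146, 146, 146, 146, 146, 145, 145, 145, 145, 145, 145, 145, 145, 145, 144, 143, 144, 145, 146, 146, 146, 145, 144, 144, 145, 145, 146, 147, 146, 146, 146, 146, 145, 145, 146, 148, 147, 128, 101, 63, 37, 27, 23, 22, 22, 22, 22, 22, 23, 25, 27, 27, 24, 22, 24, 24, 25, 24, 23, 26, 27, 26, 26, 24, 22, 24, 26, 24, 23, 25, 24, 24, 28, 31, 29, 46, 72, 117, 144, 149, 149, 148, 147, 147, 147, 147, 148, 148, 149, 149, 148, 147, 147, 147, 147]
[72, 71, 71, 71, 71, 72, 70, 70, 70, 69, 69, 68, 68, 69, 68, 68, 67, 66, 64, 64, 64, 63, 63, 62, 61, 58, 50, 44, 38, 46, 66, 113, 117, 96, 70, 53, 49, 50, 52, 54, 55, 55, 57, 59, 53, 59, 76, 111, 149, 153, 155, 154, 153, 152, 151, 151, 151, 152, 153, 152, 152, 152, 153, 153, 153, 153, 153, 152, 152, 152, 152, 152, 152, 153, 153, 155, 158, 123, 84, 40, 26, 24, 22, 23, 27, 25, 23, 27, 59, 122, 144, 153, 154, 156, 160, 163, 164, 164, 163, 162]
```

jog_arm(turn=[[0,0,0],[0,0,0],[0,0,0],[0,0,0],[0,0,0],[0,0,0]], delta_pos=[[-0.003,0,0],[-0.0025,0,0],[0,0,0],[0,0,0],[0,0,0],[0,0,0]], gripper=[0.08,0.08,0.08,0.08,0.08,0.08])

```text
time: 5.68
tool_pos: [0.5432, -0.1022, 0.0466]
tcp_rot: [1.982, 2.437, 0.002]
wrist_force: [0.1, 5.3, 3.5]
width: 0.936
grip_force: 2.6
```

```bash
cat >> h.py <<'E'
def edge(im,u,lo,hi):
    c=im[lo:hi,u-2:u+3].mean(1);m=(c.max()+c.min())/2
    i=np.where(np.diff(np.sign(c-m)))[0][0];return lo+i+(c[i]-m)/(c[i]-c[i+1])
def check(fn):
    s=read_state();im=vision.read_camera("wrist")
    sd=vision.read_camera("side")[:,:,::-1]
    cv2.imwrite(f"pics/w{fn}.png",im[:,:,::-1]);cv2.imwrite(f"pics/s{fn}.png",sd)
    x=np.array([np.cos(np.radians(101.8)),np.sin(np.radians(101.8)),0])
    v=edge(im.max(2).astype(int),322,140,190)
    print(s["time"],s["tool_pos"],x@s["tool_pos"],s["wrist_force"],s["width"],s["grip_force"],"slide",-.06915-x@onz("wrist",322,v,.082,s))
    z=lambda a:cv2.resize(a,(400,300),interpolation=cv2.INTER_CUBIC)
    cv2.imwrite(f"pics/c{fn}.png",np.hstack([z(im[:,:,::-1]),cv2.resize(sd[200:260,320:400],(400,300),interpolation=cv2.INTER_CUBIC)]))
E
python3 -c "
from h import *
check(4)"
```

```text
5.6833 [ 0.54320098 -0.10224146  0.04658502] -0.21116328645024446 [0.08337499 5.27967065 3.48223616] 0.9360248748685914 2.563670799136162 slide 0.08780783249724446
```

View pics/c4.png

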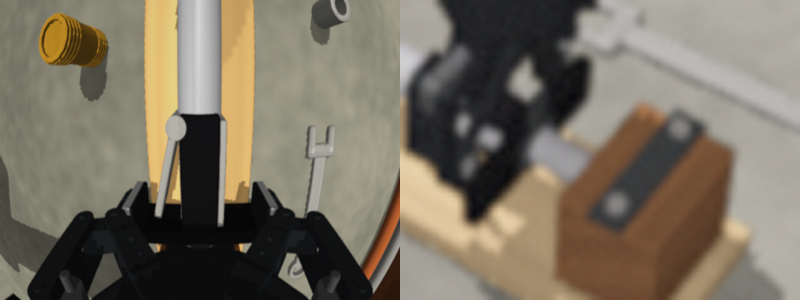

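Run:
```python
from h import *
import json
s1=json.load(open("s1.json"));R=Ro.from_rotvec(s1["tcp_rot"]).as_matrix();T=np.array(s1["tool_pos"])
ring=T+R@[-.1322,.0006,.165];a=np.radians(101.8);x=np.array([np.cos(a),np.sin(a),0]);y=np.array([-x[1],x[0],0])
for oy,oz in((0,.075),(.014,.068),(.0,.1),(.035,.07),(-.035,.075)):
  print(oy,oz,"px/m",np.linalg.norm(proj("side",ring+x*.05)-proj("side",ring))/.05)
  for f in("side0","s3","s4"):
    im=cv2.imread(f"pics/{f}.png").max(2).astype(np.float32)
    pr=[]
    for d in np.arange(-.03,.0301,.002):
        P=ring+x*d+y*oy;P[2]=oz;u,v=proj("side",P);pr.append(int(cv2.getRectSubPix(im,(1,1),(u,v))[0,0]))
    print(f,pr)
```

```text
0 0.075 px/m 353.29780607670216
side0 [191, 193, 193, 193, 194, 192, 185, 166, 149, 141, 138, 138, 130, 111, 84, 76, 95, 141, 170, 188, 193, 194, 194, 194, 193, 193, 194, 194, 193, 193, 193]
s3 [144, 146, 146, 146, 146, 146, 146, 146, 146, 147, 146, 147, 139, 121, 93, 69, 54, 44, 33, 24, 20, 22, 25, 23, 22, 24, 27, 30, 32, 34, 36]
s4 [145, 146, 146, 146, 146, 147, 147, 147, 145, 146, 146, 145, 139, 121, 93, 67, 49, 36, 31, 26, 21, 21, 22, 27, 31, 33, 33, 32, 37, 42, 42]
0.014 0.068 px/m 353.29780607670216
side0 [169, 179, 181, 182, 180, 180, 185, 186, 183, 172, 143, 109, 77, 70, 70, 114, 149, 177, 182, 182, 182, 185, 185, 185, 186, 188, 190, 189, 187, 187, 185]
s3 [136, 147, 150, 149, 155, 168, 188, 192, 188, 175, 144, 112, 83, 68, 54, 48, 40, 29, 25, 21, 20, 21, 27, 48, 80, 120, 143, 149, 145, 128, 99]
s4 [137, 147, 156, 166, 177, 184, 191, 193, 188, 176, 145, 114, 85, 68, 51, 39, 30, 25, 24, 24, 34, 66, 106, 136, 145, 149, 140, 115, 80, 56, 51]
0.0 0.1 px/m 353.29780607670216
side0 [160, 161, 161, 161, 161, 161, 162, 162, 163, 158, 151, 132, 102, 71, 59, 74, 103, 135, 154, 161, 161
[... 595 characters left out ...]
, 145, 113, 69, 35, 21, 16, 16, 20, 22, 22, 25, 38, 56, 82, 96, 92, 73, 50, 37]
s4 [169, 169, 169, 169, 170, 169, 169, 169, 165, 147, 116, 71, 38, 20, 19, 20, 20, 21, 23, 22, 31, 50, 80, 98, 103, 85, 61, 42, 34, 31, 31]
-0.035 0.075 px/m 353.29780607670216
side0 [159, 160, 161, 160, 159, 158, 157, 156, 156, 156, 157, 157, 156, 156, 157, 158, 159, 160, 161, 163, 163, 163, 161, 159, 158, 157, 158, 157, 158, 158, 159]
s3 [167, 171, 171, 169, 168, 166, 166, 166, 166, 165, 161, 145, 115, 73, 43, 23, 17, 20, 22, 21, 22, 24, 24, 26, 30, 33, 36, 37, 38, 48, 79]
s4 [166, 170, 170, 170, 169, 167, 166, 166, 158, 133, 96, 54, 28, 20, 20, 22, 24, 23, 23, 25, 26, 26, 28, 31, 32, 34, 41, 73, 105, 131, 113]
```

Run:
```python
from h import *
import json
s1=json.load(open("s1.json"));R=Ro.from_rotvec(s1["tcp_rot"]).as_matrix();T=np.array(s1["tool_pos"])
ring=T+R@[-.1322,.0006,.165];a=np.radians(101.8);x=np.array([np.cos(a),np.sin(a),0]);y=np.array([-x[1],x[0],0])
def pt(d,oy,z): 
    P=ring+x*d+y*oy;P[2]=z;return P
# predicted corners then local look
for f,d in(("side0",.088),("s3",.0055),("s4",0)):
    print(f,[proj("side",pt(d,oy,z)).round(1).tolist() for oy,z in((.055,.047),(.055,.083),(-.055,.083),(-.055,.047))])
print("tab",proj("side",pt(0,0,.107)))
A=cv2.imread("pics/side0.png");B=cv2.imread("pics/s4.png");C=cv2.imread("pics/s3.png")
c=lambda a,u,v:cv2.resize(a[v-20:v+20,u-26:u+27],(398,300),interpolation=cv2.INTER_CUBIC)
u,v=proj("side",pt(.088,0,.065)).astype(int);u2,v2=proj("side",pt(0,0,.065)).astype(int)
print(u,v,u2,v2)
cv2.imwrite("pics/q.png",np.vstack([np.hstack([c(A,u,v),c(A,u2,v2)]),np.hstack([c(C,u2,v2),c(B,u2,v2)])]))
```

```text
side0 [[307.3, 230.5], [306.8, 222.0], [331.1, 196.6], [331.1, 205.3]]
s3 [[332.5, 244.9], [332.5, 236.5], [356.3, 209.8], [355.8, 218.4]]
s4 [[334.3, 245.9], [334.3, 237.5], [358.0, 210.7], [357.5, 219.3]]
tab [346.67779137 217.86088768]
319 213 346 228
```

View pics/q.png

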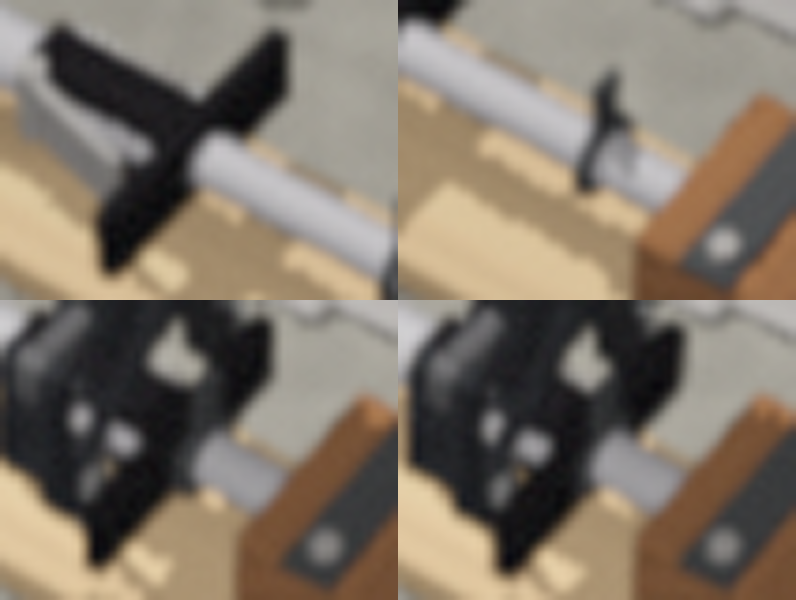

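Both views put the leg at the ring: slide is about 87.8 mm against the 88 mm needed, and the flange corner at (334,245) is as predicted. The lever is still open. Closing now.

jog_arm(turn=[[0,0,0],[0,0,0],[0,0,0],[0,0,0],[0,0,0],[0,0,0],[0,0,0],[0,0,0],[0,0,0],[0,0,0],[0,0,0],[0,0,0],[0,0,0],[0,0,0]], delta_pos=[[0,0,0],[0,0,0],[0,0,0],[0,0,0],[0,0,0],[0,0,0],[0,0,0],[0,0,0],[0,0,0],[0,0,0],[0,0,0],[0,0,0],[0,0,0],[0,0,0]], gripper=[0.075,0.07,0.065,0.06,0.055,0.05,0.045,0.04,0.035,0.03,0.025,0.02,0.02,0.02], grip_force=40)

```text
time: 6.95
tool_pos: [0.5423, -0.1022, 0.0467]
tcp_rot: [-1.981, -2.436, 0.0]
wrist_force: [-2.3, 5.0, 6.6]
width: 0.35
grip_force: 41.2
```

```bash
python3 -c "
from h import *
check(5)"
```

```text
6.95 [ 0.54227009 -0.10219103  0.04668331] -0.21092355507595933 [-2.31799434  4.98460418  6.59886281] 0.3502184886570518 41.2218014895916 slide 0.08744733611189777
```

View pics/c5.png

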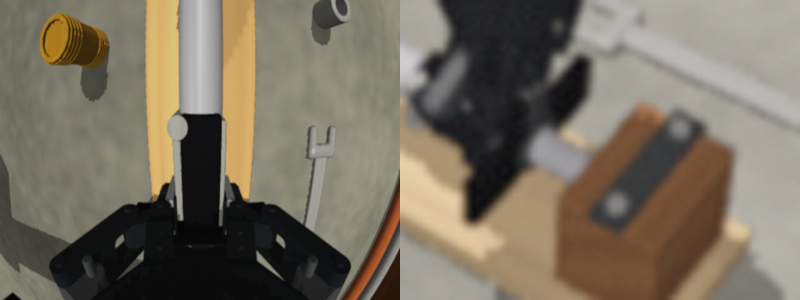

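Lever lies flat along the housing, at (177,127)→(180,225) in the left panel. The grip reads 41 N and the slide about 87.4 mm. I'll let it settle briefly and then hand in.

jog_arm(turn=[[0,0,0],[0,0,0],[0,0,0],[0,0,0],[0,0,0],[0,0,0]], delta_pos=[[-0.0005,0,0],[0,0,0],[0,0,0],[0,0,0],[0,0,0],[0,0,0]], gripper=[0.02,0.02,0.02,0.02,0.02,0.02])

```text
time: 7.55
tool_pos: [0.5424, -0.1026, 0.0467]
tcp_rot: [-1.981, -2.436, 0.0]
wrist_force: [-1.4, 5.3, 6.1]
width: 0.351
grip_force: 41.3
```

```bash
python3 -c "
from workcell import ticket
print(ticket.finish_job())"
```

```text
the job is handed in; nothing more can be done
None
```

I handed the job in at about 7.6 s, but the hand-in gave no verdict; by my camera measurements the flange face is within about 1 mm of the ring, the lever looks flat shut, and the gripper is still pinching lever and cheek at about 41 N.

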